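Turn the trolley wheel's valve to the top

TASK

The spoked trolley wheel leaning in the stand has its valve stem down at the bottom: turn the wheel until the bent valve stem points straight up, at the tab that marks the top of the wheel, so that it can be inflated. Turn it by pushing one spoke after another with a fingertip, drawing the finger right out in front of the wheel between pushes; do not push hard on the tyre, the rim or the valve stem, and leave the hammer, wrench, can and tray where they are. Finish clear of the wheel.

Things in the scene. Friction and masses are not known exactly. Their poses are not given: they have to be found in the camera images.
- stand: fixed wheel stand: aluminium tread-plate foot 400 x 260 x 6 mm on the bench, two upright grey posts 12 x 45 mm, centred 172 mm either side of its middle along its x axis, carrying the yoke. Origin: centre of the foot's underside; z up. It never moves.
- yoke: the stand's fixed grey yoke holding the axle. Origin: wheel's centre, 145 mm above the stand's origin. z axis: the axle, pointing out of the wheel's accessible face, leaning 40 deg from vertical (so the wheel leans back, its plane sloping 40 deg). y axis: in the wheel's plane, up the slope (12 o'clock). x axis: level (3 o'clock). End plates at x = +-172 mm.
- bar_mid (a point): middle of the yoke's flat front bar, which crosses the whole wheel along yoke x: 22 mm wide (y +-11 mm), yoke z = 38 to 44 mm; axle nut to z = 51 mm. A finger between the spokes cannot pass it: work in the upper or the lower half. A like bar lies behind the wheel at z = -38 to -44 mm, with a 14 mm strut running from it up to the top tab.
- rotor (a joint): wheel angle about yoke z, rad, counter-clockwise positive seen from the accessible face. 0 or any whole turn (6.283) = valve stem straight up; 3.14 = at the bottom. Turns both ways without stops against a bearing drag of 0.15 N m (about 2 N at mid-spoke) and stays where it is left, hardly coasting. Starts between 2.5 and 3.8.
- spokes: the wheel's five straight aluminium spokes, turning with it. Origin: wheel's centre; z = yoke z; y axis towards the valve. Each 14 mm wide, 14 mm thick (z = -4 to +10 mm), from the hub (radius 24 mm, z +-28 mm) to the rim (inner radius 102 mm), at 36, 108, 180, 252, 324 deg from the valve. Windows between them are open right through, 68 mm wide at 70 mm radius.
- tyre: black tyre and aluminium rim, turning with the wheel; tyre 300 mm outside diameter, 44 mm thick (z +-22 mm); rim inner radius 102 mm, z +-17 mm. Origin at the wheel's centre. Not to be pushed on.
- valve: bent valve stem, turning with the wheel: 7 mm brass tube from the rim, lying radially over the tyre's accessible side wall, pointing outwards, with a 10 mm steel cap; from 106 to 150 mm radius, centre line 29 mm above the wheel's middle plane. Origin: wheel's centre; y axis outwards along the stem. Not to be pushed on.
- valve_tip (a point): outer end of the valve stem's cap, at 150 mm radius, 29 mm above the wheel's middle plane
- top_mark (a point): where the valve tip is when the stem points straight up: fixed point, yoke coordinates (0, 150, 29) mm, beside the stand's small grey upright tab (12 mm wide, at y = 170 mm just beyond the tyre)
- hammer: loose hammer, 280 mm long, lying on the bench beyond the high side of the wheel; bystander, origin in its middle underside
- wrench: loose steel wrench, 180 mm long, lying on the bench in front of the low side of the wheel; bystander
- can: loose grey can, 56 mm diameter, 110 mm tall, standing on the bench on the low side of the wheel; bystander, origin under its centre
- tray: loose grey open plastic tray, 160 x 120 x 45 mm, on the bench; bystander, origin under its centre

How it is judged:
By the outcome, as a careful person would: the job done as asked, in the order asked, and still so for the second after the job is handed in, with the robot touching nothing.
It also fails if it takes over 58 s, if anything falls off the work surface, if the arm or the gripper's body presses on something with over 40 N, if the wrist force passes 120 N, or if a joint passes its speed limit or range.

ROBOT

A 7-joint arm with a two-finger parallel gripper is mounted at the origin on the work surface. World frame = base frame: x ahead of the robot, y to its left, z up, the work surface at z = 0. Lengths are in m, angles in rad, forces in N, time in s.
With the tool pointing down it reaches from about 0.35 to 0.9 m from the base axis. Payload 8.1 kg.
Tool frame: the origin (TCP) lies at the very end of the fingers, on their centre line; the grasp point (between the pads) lies 19 mm behind it; y points along the fingers, x is the direction in which the jaws open and shut, and the axes are right-handed (so a half turn about y gives the same grasp; the last joint's range is limited). The gripper opens to 92 mm and grips with 3 to 60 N. Pads are 19 mm wide; open, the fingers measure 130 mm over their backs; the gripper's body (75 mm by 190 mm) begins 47 mm behind the grasp point.
Start: joints at [1.093, 0.434, 0.025, 1.573, -0.012, 1.134, -0.075], TCP at [0.229, -0.582, 0.227] pointing down, gripper open.
Joint ranges: [-2.62, 2.62], [-0.44, 2.09], [-1.27, 1.32], [0.08, 2.57], [-1.32, 4.46], [0.12, 2], [-2.74, 2.74]. Speed limits (rad/s): [2.22, 2.22, 3.01, 3.01, 3.14, 3.14, 3.14].

INTERFACE

Orientations are given as [roll, pitch, yaw] about the fixed x, y, z axes, in that order (R = Rz(yaw) Ry(pitch) Rx(roll)).
In Python, from cell import * gives the robot as it stands.
- The arm moves only by the tool carry_out, never from a script. Its argument "moves" is a list that holds one entry, the list of rows, each a list of 7 numbers: the finger opening in mm, from 0 to 91.8, then the shift along the tool's x, y, z each as a share of 3 cm, from -1 to 1, then the turn, a rotation vector about the tool's x, y, z each as a share of 0.5 rad, from -1 to 1. In form: [[[gripper, dx, dy, dz, wx, wy, wz], ...]]. A call has 1 to 5 rows; each row shifts and turns the commanded pose from where the row before left it, along the tool's axes as they then stand; what a row does not reach is not made up. A row lasts 1/10 s, in which the tool goes at most 50 mm and 8.59 degrees, less where a joint would pass 70% of its speed; a pose out of reach is approached as far as the arm can. A call with a number of a shift or a turn outside -1 to 1 is refused whole. A call with a gripper value outside its range is refused whole. The fingers move at their own pace and stop on an object; "squeeze" is the grip in N (left out, the last holds). Time passes only in rows, so rows that do not move let the fingers close. It gives the time, the measured TCP pose, the force and the opening at its end, in the units of the state.
- sense(): the state, without advancing time (a new reading comes with each control period).
- capture(name): name is "scene" or "top" or "wrist"; returns the picture (384x512x3 uint8, red, green, blue); there is no depth.
- camera_model(name): a dict with "fov_y" (degrees; the focal length in pixels is half the picture's height over the tangent of half this angle, whatever the lens; pixels are square), "cx", "cy" (the principal point, pixels), "dist_coeffs" ([k1, k2, p1, p2, k3] as OpenCV has them; the pictures are not rectified), "eye" and "attitude" of the camera in the world; the wrist camera has in their place "T_tool_cam" (4x4, takes a point from camera to tool coordinates, whose origin is the TCP and whose axes are the tool frame's). Camera axes: x right, y down, z forward; pixel columns grow to the right and rows downward; lengths in m; the calibration is good to about 2 mm. A picture is of the moment at which its call begins: read the wrist's pose just before it. camera_model takes no time and is no camera call.
- sign_off(): hands the job in, once; it reports no verdict.
The state is a dict: "time": time; "qpos": joint angles; "joint_vel": joint speeds; "tau": joint torques, N m; "ee_pos": TCP position; "ee_rot": TCP orientation; "ft_force": force on the tool from outside, world axes, zero at the start; "torque": the same for the moment, N m; "width": finger opening in m.
Only numpy, scipy, OpenCV 4.12 (cv2) and the standard library are available. Lean on these libraries where they do the work, as an engineer would, in place of code of your own. Each camera call takes 0.05 s, during which the arm holds its last target.

## Working session

There is one attempt and no reset: what is moved stays moved. The work goes in short steps, Python scripts to look and compute and a tool call to move; the robot and the scene stay as the last step left them, time stands still between calls to the robot, and variables do not carry over. Pictures are saved under pics/ and viewed, and the job is handed in when it is done.

Besides the shell and the picture viewer there is one more tool, called after "Request:" as a command line: name --argument value ..., lists and objects as JSON in quotes. carry_out: Moves the arm, as the interface text tells. Shift numbers are shares of 3 cm and turn numbers shares of 0.5 rad, none past 1 either way. Its arguments: {"type":"object","properties":{"moves":{"type":"array"},"squeeze":{"type":"number"}},"required":["moves"]}

```bash
mkdir -p pics; ls
python3 - <<'E'
from cell import *
import cv2
s=sense()
for k in s: print(k,s[k])
for n in ["scene","top","wrist"]:
    im=capture(n); cv2.imwrite(f"pics/{n}0.png",im[:,:,::-1]); print(n,camera_model(n))
E
```

```text
pics
time 0.0
qpos [ 1.09339388  0.43523089  0.02499521  1.57406896 -0.0115419   1.13399418
 -0.07508887]
joint_vel [ 2.20163564e-03  4.55172273e-04 -1.33411707e-03  1.02646423e-03
  9.60105545e-05 -1.16780136e-04  3.32489278e-04]
tau [-4.02236483e-04 -6.67853808e+01  9.85542051e-01 -3.14463687e+01
 -6.03869255e-02  4.28028137e-02  1.98750176e-04]
ee_pos [ 0.22854221 -0.58118508  0.22595122]
ee_rot [-1.57099981e+00  1.54501384e-03 -1.19604797e+00]
ft_force [0.30490983 1.21191344 0.36325984]
torque [-0.05897932  0.0194978  -0.0023777 ]
width 0.09195039487351059
scene {'fov_y': 54.60970165044157, 'cx': 256.5436620451668, 'cy': 196.17514662189885, 'dist_coeffs': array([-0.03031725,  0.        ,  0.        ,  0.        ,  0.        ]), 'eye': array([1.09233078, 0.26071635, 0.96124414]), 'attitude': array([-2.53050838e+00,  5.09036706e-04,  1.91417224e+00])}
top {'fov_y': 55.378181926610125, 'cx': 252.20901846668676, 'cy': 187.86215469337498, 'dist_coeffs': array([-0.0820569,  0.       ,  0.       ,  0.       ,  0.       ]), 'eye': array([0.4539695 , 0.0811079 , 1.12358398]), 'attitude': array([-3.02054824e+00, -1.62616972e-03, -1.59070754e+00])}
wrist {'fov_y': 63.95751652032322, 'cx': 254.997618779854, 'cy': 192.84257596901858, 'dist_coeffs': array([-0.0829569,  0.       ,  0.       ,  0.       ,  0.       ]), 'T_tool_cam': array([[ 9.99999629e-01,  3.33086057e-04,  7.94965820e-04,
        -1.39335446e-03],
       [-6.56848839e-04, -3.02694502e-01,  9.53087408e-01,
        -1.57532032e-01],
       [ 5.58091909e-04, -9.53087576e-01, -3.02694171e-01,
         8.25061744e-02],
       [ 0.00000000e+00,  0.00000000e+00,  0.00000000e+00,
         1.00000000e+00]])}
```

View pics/scene0.png

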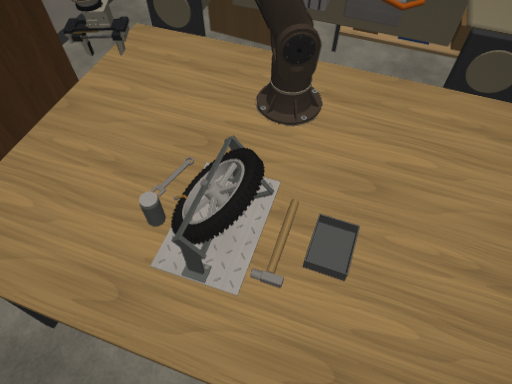

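View pics/top0.png

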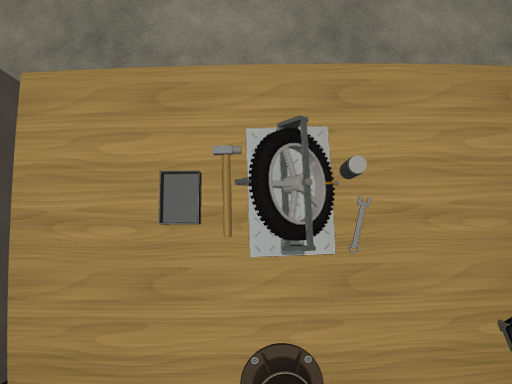

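```bash
python3 - <<'E'
import cv2
for n in ["scene","top"]:
    im=cv2.imread(f"pics/{n}0.png")
    c=im[60:300,120:440] 
    cv2.imwrite(f"pics/{n}0z.png",cv2.resize(c,(800,600),interpolation=cv2.INTER_CUBIC))
E
python3 - <<'E'
import cv2
im=cv2.imread("pics/top0.png")[105:265,225:385]
cv2.imwrite("pics/top0z.png",cv2.resize(im,(600,600),interpolation=cv2.INTER_CUBIC))
im=cv2.imread("pics/scene0.png")[130:300,130:300]
cv2.imwrite("pics/scene0z.png",cv2.resize(im,(600,600),interpolation=cv2.INTER_CUBIC))
E
```

```text
(no output)
```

View pics/top0z.png

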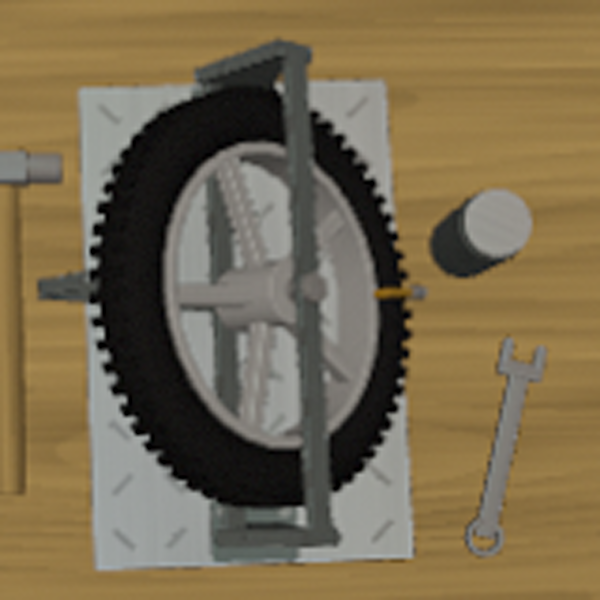

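View pics/scene0z.png

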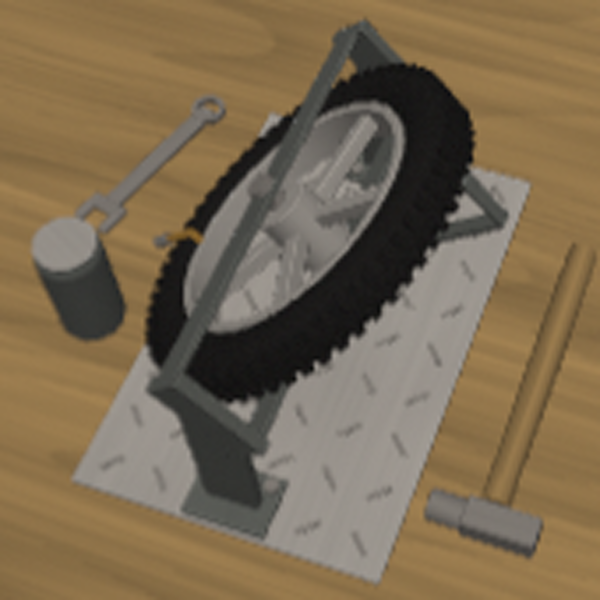

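```bash
cat > h.py <<'E'
import numpy as np, cv2
from scipy.spatial.transform import Rotation as R
from scipy.optimize import least_squares
CM={}
def cm(n):
    from cell import camera_model
    if n not in CM: CM[n]=camera_model(n)
    return CM[n]
def proj(n,P,pose=None):
    m=cm(n); f=192/np.tan(np.radians(m['fov_y']/2))
    K=np.array([[f,0,m['cx']],[0,f,m['cy']],[0,0,1]])
    if n=='wrist':
        T=np.eye(4);T[:3,:3]=pose[1];T[:3,3]=pose[0];T=T@m['T_tool_cam'];Rw=T[:3,:3];e=T[:3,3]
    else: Rw=R.from_euler('xyz',m['attitude']).as_matrix(); e=m['eye']
    Pc=(np.atleast_2d(P)-e)@Rw
    return cv2.projectPoints(Pc,np.zeros(3),np.zeros(3),K,m['dist_coeffs'])[0][:,0]
def yoke(p):  # p=x,y,yaw of stand -> (R,origin)
    c,s=np.cos(np.radians(40)),np.sin(np.radians(40))
    Rz=R.from_euler('z',p[2]).as_matrix()
    return Rz@np.array([[1,0,0],[0,c,-s],[0,s,c]]), np.array([p[0],p[1],.145])
def Y(p,P):
    Rm,o=yoke(p); return np.atleast_2d(P)@Rm.T+o
def foot(p,P):
    return np.atleast_2d(P)@R.from_euler('z',p[2]).as_matrix().T+np.array([p[0],p[1],0])
E
python3 - <<'E'
from h import *
t=np.array([[80,88],[386,80],[413,557],[95,570]])/3.75+[225,105]
tf=np.array([[.2,.13,.006],[.2,-.13,.006],[-.2,-.13,.006],[-.2,.13,.006]])
s=np.array([[531,184],[380,581],[73,479]])/(600/170)+130
sf=np.array([[-.2,.13,.006],[.2,.13,.006],[.2,-.13,.006]])
tm=np.array([[420,293]])/3.75+[225,105]; sm=np.array([[160,241]])/(600/170)+130
r1=lambda p:np.concatenate([(proj('top',foot(p,tf))-t).ravel(),(proj('scene',foot(p,sf))-s).ravel()])
q=least_squares(r1,[.5,0,0]); p=q.x; print(p,np.round(q.fun,1))
np.save('p.npy',p)
def vt(a):return Y(p,[-.15*np.sin(a),.15*np.cos(a),.029])
for n,m in(('top',tm),('scene',sm)):
    g=least_squares(lambda a:(proj(n,vt(a[0]))-m).ravel(),[3.1]); print(n,g.x,g.fun)
Rm,o=yoke(p);print(Rm)
E
```

```text
[ 0.5815448  -0.03879255  0.01475514] [-0.9 -0.4 -0.3 -0.7  0.3  0.3 -0.6  0.1  0.3 -1.2 -0.4  0.  -0.9 -0.5]
top [3.19202066] [ 0.4559127  -0.04292367]
scene [3.19512119] [-0.52009029 -0.27723139]
[[ 0.99989114 -0.01130268  0.00948408]
 [ 0.01475461  0.76596106 -0.64271764]
 [ 0.          0.64278761  0.76604444]]
```

```bash
cat >> h.py <<'E'
p=np.load('p.npy')
Rm,O=yoke(p)
def tgt(th,z,r=.065,deg=True):
    """finger at angle th (CCW from 12), tool x = -radial, tool y=-yoke z"""
    th=np.radians(th)
    rad=np.array([-np.sin(th),np.cos(th),0])
    xt=Rm@(-rad); yt=-Rm[:,2]; zt=np.cross(xt,yt)
    return O+Rm@(r*rad+[0,0,z]), np.column_stack([xt,yt,zt])
def cur():
    from cell import sense
    s=sense(); return np.array(s['ee_pos']),R.from_euler('xyz',s['ee_rot']).as_matrix(),s
def plan(p0,R0,p1,R1,n=None,g=0,cap=1.):
    rv=R.from_matrix(R0.T@R1).as_rotvec()
    if n is None: n=int(np.ceil(max(np.linalg.norm(rv)/.14,np.linalg.norm(p1-p0)/(.03*cap),1)))
    P,Rc=p0.copy(),R0.copy(); rows=[]
    for i in range(n):
        d=Rc.T@((p1-P)/(n-i)); w=rv/n
        row=[g]+[round(float(v),2) for v in d/.03]+[round(float(v),2) for v in w/.5]
        rows.append(row)
        P=P+Rc@(np.array(row[1:4])*.03); Rc=Rc@R.from_rotvec(np.array(row[4:])*.5).as_matrix()
    return rows,P,Rc
def pf(P,Rt):
    q=Rm.T@(P-O); xt=Rm.T@Rt[:,0]
    return dict(yoke_mm=np.round(q*1e3,1),r=round(float(np.hypot(q[0],q[1])*1e3),1),th=round(float(np.degrees(np.arctan2(-q[0],q[1]))),1),ori=round(float(np.degrees(np.arctan2(xt[0],-xt[1]))),1),tilt=np.round(Rm.T@Rt[:,1],3))
def show(*stages,cap=1.):
    P,Rt,s=cur(); print('t',round(s['time'],2),'F',np.round(s['ft_force'],1),'q',np.round(s['qpos'],2),pf(P,Rt))
    for st in stages:
        rows,P,Rt=plan(P,Rt,*st,cap=cap)
        for r in rows: print(r)
        print(' ->',pf(P,Rt),np.round(P,3))
E
python3 - <<'E'
from h import *
a=tgt(-18,.12)
show((np.array([.35,-.40,.32]),R.from_matrix(cur()[1]).as_matrix()),a)
E
```

```text
t 0.15 F [0.3 0.8 0.2] q [ 1.09  0.44  0.02  1.57 -0.01  1.13 -0.08] {'yoke_mm': array([-360.9, -359.4,  407.5]), 'r': 509.3, 'th': 134.9, 'ori': 26.1, 'tilt': array([-0.   , -0.642, -0.767])}
[0, -0.52, -0.39, 0.75, 0.0, 0.0, 0.0]
[0, -0.52, -0.39, 0.75, 0.0, 0.0, 0.0]
[0, -0.52, -0.39, 0.75, 0.0, 0.0, 0.0]
[0, -0.52, -0.39, 0.75, 0.0, 0.0, 0.0]
[0, -0.52, -0.39, 0.74, 0.0, 0.0, 0.0]
[0, -0.52, -0.39, 0.75, 0.0, 0.0, 0.0]
[0, -0.51, -0.39, 0.74, 0.0, 0.0, 0.0]
[0, -0.52, -0.39, 0.75, 0.0, 0.0, 0.0]
 -> {'yoke_mm': array([-236.8, -161.5,  363.8]), 'r': 286.6, 'th': 124.3, 'ori': 26.1, 'tilt': array([-0.   , -0.642, -0.767])} [ 0.35 -0.4   0.32]
[0, -0.52, 0.1, 0.85, 0.0, 0.09, 0.1]
[0, -0.55, 0.13, 0.82, 0.0, 0.09, 0.1]
[0, -0.58, 0.16, 0.8, 0.0, 0.09, 0.1]
[0, -0.6, 0.19, 0.77, 0.0, 0.09, 0.1]
[0, -0.63, 0.22, 0.74, 0.0, 0.09, 0.1]
[0, -0.65, 0.25, 0.72, 0.0, 0.09, 0.1]
[0, -0.66, 0.28, 0.69, 0.0, 0.09, 0.1]
[0, -0.68, 0.32, 0.66, 0.0, 0.09, 0.1]
[0, -0.69, 0.35, 0.62, 0.0, 0.09, 0.1]
[0, -0.7, 0.38, 0.59, 0.0, 0.09, 0.1]
[0, -0.71, 0.42, 0.56, 0.0, 0.09, 0.1]
[0, -0.71, 0.46, 0.53, 0.0, 0.09, 0.1]
[0, -0.71, 0.49, 0.5, 0.0, 0.09, 0.1]
[0, -0.71, 0.53, 0.47, 0.0, 0.09, 0.1]
 -> {'yoke_mm': array([ 20.2,  61.9, 119.9]), 'r': 65.1, 'th': -18.1, 'ori': -17.4, 'tilt': array([-0.021, -0.009, -1.   ])} [ 0.602 -0.068  0.277]
```

Request:
carry_out --moves '[[[0,-0.52,-0.39,0.75,0,0,0],[0,-0.52,-0.39,0.75,0,0,0],[0,-0.52,-0.39,0.75,0,0,0],[0,-0.52,-0.39,0.75,0,0,0],[0,-0.52,-0.39,0.75,0,0,0]]]' --squeeze 20

```text
time: 0.65
ee_pos: [0.3053, -0.4667, 0.2855]
ee_rot: [-1.571, 0.0, -1.196]
ft_force: [-0.5, 0.1, -0.4]
width: 0.0567
```

Request:
carry_out --moves '[[[0,-0.52,-0.39,0.75,0,0,0],[0,-0.52,-0.39,0.75,0,0,0],[0,-0.52,-0.39,0.75,0,0,0],[0,-0.52,0.1,0.85,0,0.09,0.1],[0,-0.55,0.13,0.82,0,0.09,0.1]]]'

```text
time: 1.15
ee_pos: [0.3872, -0.3508, 0.3149]
ee_rot: [-1.575, 0.1, -1.288]
ft_force: [0.4, 0.3, 0.3]
width: 0.0165
```

Request:
carry_out --moves '[[[0,-0.58,0.16,0.8,0,0.09,0.1],[0,-0.6,0.19,0.77,0,0.09,0.1],[0,-0.63,0.22,0.74,0,0.09,0.1],[0,-0.65,0.25,0.72,0,0.09,0.1],[0,-0.66,0.28,0.69,0,0.09,0.1]]]'

```text
time: 1.65
ee_pos: [0.4773, -0.2325, 0.2983]
ee_rot: [-1.63, 0.346, -1.526]
ft_force: [0.0, 0.8, 0.2]
width: 0.0007
```

Run:
```python
from h import *
show(tgt(-18,.12))
```

```text
t 1.65 F [0.  0.8 0.2] q [ 0.61  0.4  -0.11  1.51 -0.22  1.47 -0.97] {'yoke_mm': array([-107.1,  -48.6,  241. ]), 'r': 117.6, 'th': 114.4, 'ori': 1.7, 'tilt': array([-0.069, -0.346, -0.936])}
[0, -0.68, 0.32, 0.65, 0.0, 0.09, 0.1]
[0, -0.69, 0.35, 0.62, 0.0, 0.09, 0.1]
[0, -0.69, 0.38, 0.59, 0.0, 0.09, 0.1]
[0, -0.7, 0.42, 0.55, 0.0, 0.09, 0.1]
[0, -0.7, 0.45, 0.52, 0.0, 0.09, 0.1]
[0, -0.7, 0.49, 0.49, 0.0, 0.09, 0.1]
[0, -0.7, 0.53, 0.46, 0.0, 0.09, 0.1]
 -> {'yoke_mm': array([ 20. ,  61.7, 119.9]), 'r': 64.8, 'th': -18.0, 'ori': -17.5, 'tilt': array([-0.02 , -0.008, -1.   ])} [ 0.602 -0.068  0.276]
```

Request:
carry_out --moves '[[[0,-0.68,0.32,0.65,0,0.09,0.1],[0,-0.69,0.35,0.62,0,0.09,0.1],[0,-0.69,0.38,0.59,0,0.09,0.1],[0,-0.7,0.42,0.55,0,0.09,0.1],[0,-0.7,0.45,0.52,0,0.09,0.1]]]'

```text
time: 2.15
ee_pos: [0.5662, -0.1153, 0.2826]
ee_rot: [-1.756, 0.568, -1.809]
ft_force: [0.3, -1.1, -0.5]
width: 0.0005
```

Run:
```python
from h import *
show(tgt(-18,.12),tgt(-18,.06))
```

```text
t 2.15 F [ 0.3 -1.1 -0.5] q [ 0.51  0.52 -0.14  1.45 -0.45  1.48 -1.26] {'yoke_mm': array([-16.5,  30. , 154.5]), 'r': 34.2, 'th': 28.8, 'ori': -12.3, 'tilt': array([-0.046, -0.105, -0.993])}
[0, -0.71, 0.49, 0.49, 0.02, 0.1, 0.11]
[0, -0.7, 0.53, 0.46, 0.02, 0.1, 0.11]
 -> {'yoke_mm': array([ 20.2,  61.7, 119.9]), 'r': 64.9, 'th': -18.1, 'ori': -18.1, 'tilt': array([ 0.002, -0.004, -1.   ])} [ 0.602 -0.068  0.277]
[0, -0.0, 1.0, -0.01, -0.0, -0.0, 0.0]
[0, -0.01, 1.0, -0.0, -0.0, -0.0, 0.0]
 -> {'yoke_mm': array([20.1, 61.9, 59.9]), 'r': 65.0, 'th': -18.0, 'ori': -18.1, 'tilt': array([ 0.002, -0.004, -1.   ])} [ 0.602 -0.03   0.231]
```

Request:
carry_out --moves '[[[0,-0.71,0.49,0.49,0.02,0.1,0.11],[0,-0.7,0.53,0.46,0.02,0.1,0.11],[0,0,1,0,0,0,0],[0,-0.01,1,0,0,0,0]]]'

```text
time: 2.55
ee_pos: [0.6013, -0.0304, 0.2298]
ee_rot: [-1.818, 0.653, -1.954]
ft_force: [-0.5, -0.4, -0.4]
width: 0.0006
```

```bash
cat > look.py <<'E'
import sys
from h import *
from cell import capture
nm=sys.argv[1]; cams=sys.argv[2].split(',')
P,Rt,s=cur()
for n in cams:
    im=capture(n)[:,:,::-1].copy()
    if len(sys.argv)>3:
        a=float(sys.argv[3])
        for k in range(5):
            b=a+np.radians(36+72*k)
            pts=Y(p,[[-r*np.sin(b),r*np.cos(b),.010] for r in (.03,.065,.1)])
            for u in proj(n,pts,(P,Rt)): cv2.circle(im,(int(u[0]),int(u[1])),2,(0,0,255),-1)
        u=proj(n,Y(p,[[-.15*np.sin(a),.15*np.cos(a),.029],[0,.15,.029]]),(P,Rt))
        for v,c in zip(u,((0,255,0),(255,0,0))): cv2.circle(im,(int(v[0]),int(v[1])),2,c,-1)
    if n=='top': im=cv2.resize(im[105:265,225:385],(600,600),interpolation=cv2.INTER_CUBIC)
    elif n=='scene': im=cv2.resize(im[130:300,130:300],(600,600),interpolation=cv2.INTER_CUBIC)
    else: im=cv2.resize(im,(768,576))
    cv2.imwrite(f'pics/{nm}_{n}.png',im)
E
python3 look.py a1 wrist,top 3.193
python3 - <<'E'
from h import *
show(tgt(-18,.06),tgt(-18,-.004))
E
```

```text
t 2.65 F [ 0.5 -0.3  0.2] q [ 0.45  0.57 -0.18  1.57 -0.59  1.3  -1.34] {'yoke_mm': array([17.7, 62.3, 56.4]), 'r': 64.7, 'th': -15.8, 'ori': -17.9, 'tilt': array([-0.005, -0.003, -1.   ])}
[0, -0.01, -0.12, 0.08, 0.01, 0.0, 0.01]
 -> {'yoke_mm': array([20. , 61.8, 60. ]), 'r': 65.0, 'th': -18.0, 'ori': -17.9, 'tilt': array([ 0.002,  0.   , -1.   ])} [ 0.601 -0.03   0.231]
[0, 0.0, 0.71, -0.0, -0.0, 0.0, -0.0]
[0, 0.0, 0.71, -0.0, -0.0, 0.0, -0.0]
[0, 0.0, 0.71, -0.0, -0.0, 0.0, -0.0]
 -> {'yoke_mm': array([20.2, 61.9, -3.9]), 'r': 65.1, 'th': -18.0, 'ori': -17.9, 'tilt': array([ 0.002,  0.   , -1.   ])} [0.601 0.011 0.182]
```

View pics/a1_wrist.png

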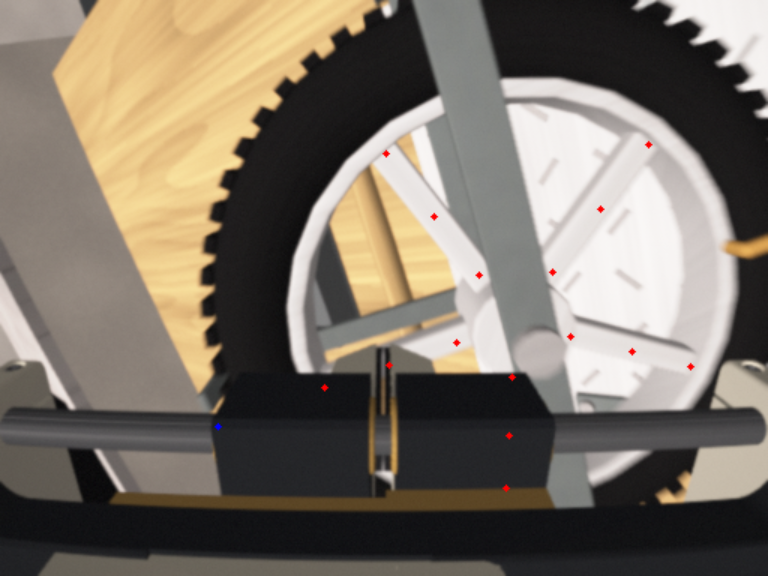

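View pics/a1_top.png

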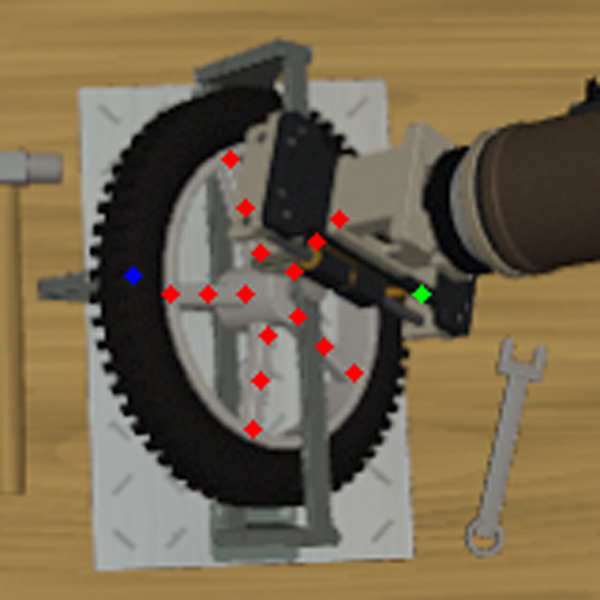

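Request:
carry_out --moves '[[[0,0,0,0.08,0,0,0],[0,0,0.7,0,0,0,0],[0,0,0.7,0,0,0,0],[0,0,0.6,0,0,0,0],[0,0,0,0,0,0,0]]]'

```text
time: 3.15
ee_pos: [0.6027, 0.0076, 0.1839]
ee_rot: [-1.82, 0.653, -1.954]
ft_force: [0.1, 0.6, 0.2]
width: 0.0002
```

Run:
```python
from h import *
show(tgt(-18,-.004))
```

```text
t 3.15 F [0.1 0.6 0.2] q [ 0.41  0.6  -0.19  1.64 -0.61  1.18 -1.32] {'yoke_mm': array([21.8, 60.2,  0.2]), 'r': 64.1, 'th': -19.9, 'ori': -17.9, 'tilt': array([ 0.001, -0.005, -1.   ])}
[0, -0.03, 0.14, -0.07, -0.0, 0.0, 0.01]
 -> {'yoke_mm': array([20.1, 61.7, -4. ]), 'r': 64.9, 'th': -18.0, 'ori': -17.9, 'tilt': array([ 0.002, -0.001, -1.   ])} [0.601 0.011 0.182]
```

Request:
carry_out --moves '[[[0,0,0.13,0,0,0,0],[0,0.01,0,-0.15,0,-0.14,0],[0,0.01,0,-0.15,0,-0.14,0],[0,0.01,0,-0.15,0,-0.14,0],[0,0.01,0,-0.15,0,-0.14,0]]]'

```text
time: 3.65
ee_pos: [0.5869, 0.0102, 0.1845]
ee_rot: [-1.588, 0.691, -1.594]
ft_force: [3.3, 3.2, 0.0]
width: 0.0003
```

Run:
```python
from h import *
show()
```

```text
t 3.65 F [3.3 3.2 0. ] q [ 0.46  0.58 -0.27  1.68 -0.58  1.14 -1.05] {'yoke_mm': array([ 6.1, 62.9, -1.2]), 'r': 63.2, 'th': -5.5, 'ori': -1.7, 'tilt': array([ 0.006, -0.007, -1.   ])}
```

Request:
carry_out --moves '[[[0,0.0,0.03,-0.23,0,-0.19,0],[0,0,0,-0.23,0,-0.21,0],[0,0,0,-0.23,0,-0.21,0],[0,0.01,0,-0.23,0,-0.21,0],[0,0.01,0,-0.23,0,-0.21,0]]]'

```text
time: 4.15
ee_pos: [0.5538, 0.0052, 0.1801]
ee_rot: [-1.196, 0.595, -0.955]
ft_force: [3.5, 0.8, 4.3]
width: 0.0006
```

Run:
```python
from h import *
show()
```

```text
t 4.15 F [3.5 0.8 4.3] q [ 0.58  0.57 -0.4   1.75 -0.53  1.09 -0.55] {'yoke_mm': array([-27.1,  56.5,  -1.7]), 'r': 62.7, 'th': 25.6, 'ori': 27.9, 'tilt': array([ 0.007, -0.007, -1.   ])}
```

Request:
carry_out --moves '[[[0,0,0,-0.23,0,-0.2,0],[0,0,0,-0.23,0,-0.21,0],[0,0,0,-0.23,0,-0.21,0],[0,0.0,0,-0.23,0,-0.21,0],[0,0,0,0,0,0,0]]]'

```text
time: 4.65
ee_pos: [0.5307, -0.0087, 0.1682]
ee_rot: [-0.995, 0.405, -0.539]
ft_force: [0.8, -0.1, -0.6]
width: 0.0004
```

Run:
```python
from h import *
show()
```

```text
t 4.65 F [ 0.8 -0.1 -0.6] q [ 0.69  0.58 -0.5   1.79 -0.47  1.06 -0.15] {'yoke_mm': array([-50.4,  38.6,  -2.1]), 'r': 63.5, 'th': 52.6, 'ori': 51.4, 'tilt': array([ 0.005, -0.008, -1.   ])}
```

Request:
carry_out --moves '[[[0,0,0,0.08,0,0,0],[0,0,-0.8,0,0,0,0],[0,0,-1,0,0,0,0],[0,0,-0.3,0,0,0,0],[0,0,0,0,0,0,0]]]'

```text
time: 5.15
ee_pos: [0.5327, -0.046, 0.2181]
ee_rot: [-0.996, 0.406, -0.54]
ft_force: [1.3, 0.6, -0.9]
width: 0.0004
```

```bash
python3 look.py a2 wrist,top,scene 4.32
python3 - <<'E'
from h import *
show(tgt(-27,.06))
E
```

```text
t 5.3 F [ 0.9 -0.3 -0.2] q [ 0.73  0.54 -0.48  1.71 -0.45  1.2  -0.16] {'yoke_mm': array([-50.4,  42.7,  57.7]), 'r': 66.0, 'th': 49.7, 'ori': 51.4, 'tilt': array([ 0.001, -0.005, -1.   ])}
[0, 0.18, -0.01, 0.21, 0.0, 0.27, 0.0]
[0, 0.15, -0.01, 0.23, 0.0, 0.27, 0.0]
[0, 0.11, -0.01, 0.24, 0.0, 0.27, 0.0]
[0, 0.08, -0.01, 0.26, 0.0, 0.27, 0.0]
[0, 0.05, -0.01, 0.27, 0.0, 0.27, 0.0]
[0, 0.01, -0.01, 0.27, 0.0, 0.27, 0.0]
[0, -0.03, -0.0, 0.27, 0.0, 0.27, 0.0]
[0, -0.06, -0.01, 0.26, 0.0, 0.27, 0.0]
[0, -0.1, -0.0, 0.25, 0.0, 0.27, 0.0]
[0, -0.13, -0.01, 0.24, 0.0, 0.27, 0.0]
 -> {'yoke_mm': array([29.6, 57.9, 60.1]), 'r': 65.0, 'th': -27.1, 'ori': -26.0, 'tilt': array([ 0.001, -0.005, -1.   ])} [ 0.611 -0.033  0.228]
```

View pics/a2_wrist.png

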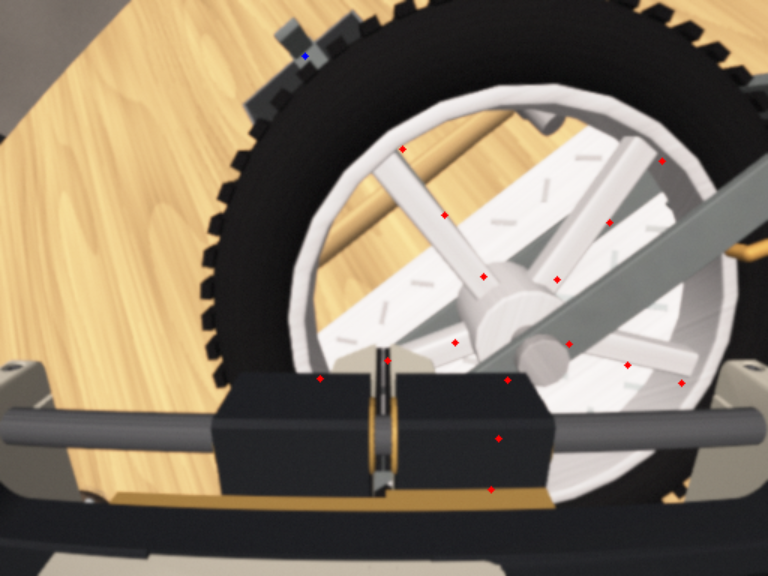

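View pics/a2_top.png

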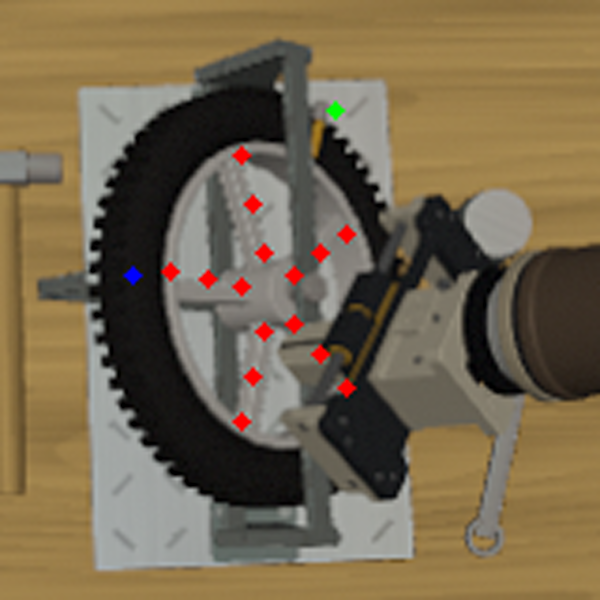

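View pics/a2_scene.png

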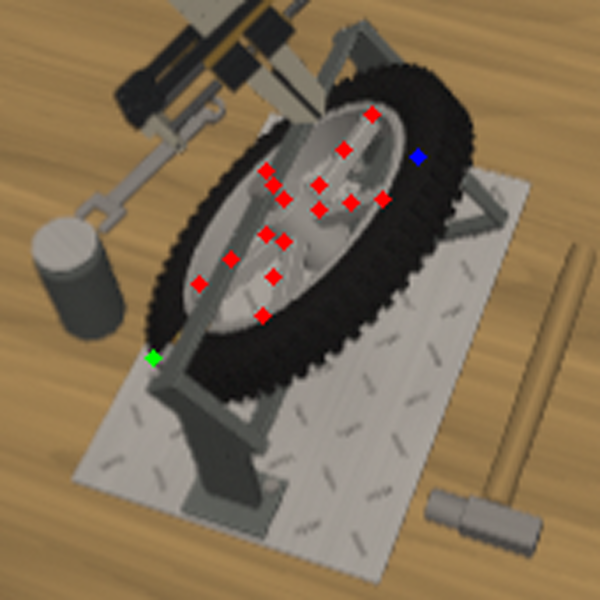

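Request:
carry_out --moves '[[[0,0.18,0,0.21,0,0.27,0],[0,0.15,0,0.23,0,0.27,0],[0,0.11,0,0.24,0,0.27,0],[0,0.08,0,0.26,0,0.27,0],[0,0.05,0,0.27,0,0.27,0]]]'

```text
time: 5.8
ee_pos: [0.5715, -0.0373, 0.2214]
ee_rot: [-1.395, 0.674, -1.278]
ft_force: [0.5, 0.7, -0.2]
width: 0.0003
```

Request:
carry_out --moves '[[[0,0.01,0,0.27,0,0.27,0],[0,-0.03,0,0.27,0,0.27,0],[0,-0.06,0,0.26,0,0.27,0],[0,-0.1,0,0.25,0,0.27,0],[0,0,0,0,0,0,0]]]'

```text
time: 6.3
ee_pos: [0.6036, -0.0317, 0.2254]
ee_rot: [-1.826, 0.652, -1.962]
ft_force: [0.9, 1.3, -0.5]
width: 0.0002
```

```bash
python3 look.py a3 wrist 4.40
python3 - <<'E'
from h import *
show(tgt(-23,.058),tgt(-23,-.003))
E
```

```text
t 6.35 F [-0.2 -0.1 -0.7] q [ 0.46  0.58 -0.19  1.56 -0.58  1.3  -1.34] {'yoke_mm': array([21.7, 56.5, 57.4]), 'r': 60.5, 'th': -21.0, 'ori': -18.0, 'tilt': array([-0.   , -0.006, -1.   ])}
[0, -0.14, -0.02, 0.08, -0.0, 0.17, 0.01]
 -> {'yoke_mm': array([25.3, 59.7, 58. ]), 'r': 64.9, 'th': -22.9, 'ori': -22.9, 'tilt': array([ 0.002, -0.001, -1.   ])} [ 0.607 -0.03   0.228]
[0, -0.0, 0.68, -0.0, -0.0, 0.0, 0.0]
[0, -0.0, 0.68, -0.0, -0.0, 0.0, 0.0]
[0, -0.01, 0.67, -0.0, -0.0, 0.0, 0.0]
 -> {'yoke_mm': array([25.5, 60. , -2.9]), 'r': 65.1, 'th': -23.0, 'ori': -22.9, 'tilt': array([ 0.002, -0.001, -1.   ])} [0.606 0.009 0.181]
```

View pics/a3_wrist.png

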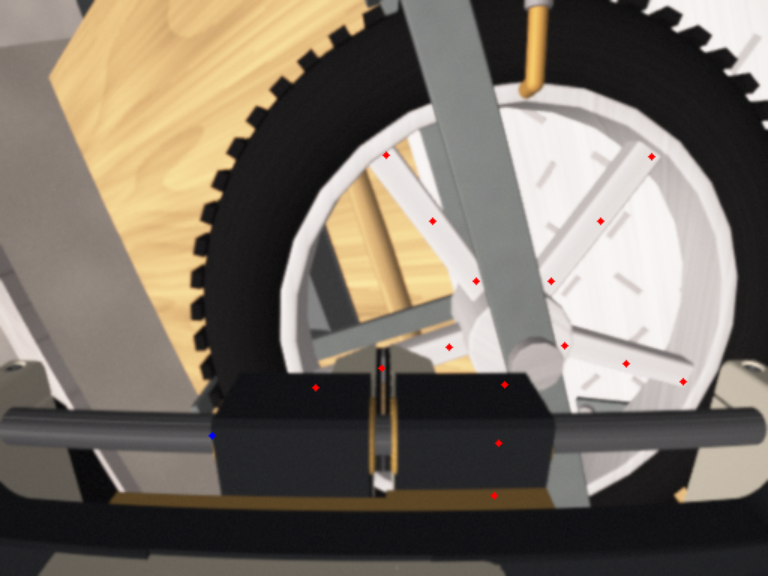

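Request:
carry_out --moves '[[[0,-0.14,0,0.08,0,0.16,0],[0,0,0.68,0,0,0,0],[0,0,0.68,0,0,0,0],[0,0,0.7,0,0,0,0],[0,0,0,0,0,0,0]]]'

```text
time: 6.85
ee_pos: [0.6043, 0.0111, 0.1788]
ee_rot: [-1.883, 0.631, -2.052]
ft_force: [0.2, 0.3, -0.3]
width: 0.0005
```

Request:
carry_out --moves '[[[0,0.0,0,-0.2,0,-0.19,0],[0,0.01,0,-0.2,0,-0.19,0],[0,0.01,0,-0.2,0,-0.19,0],[0,0.01,0,-0.22,0,-0.2,0],[0,0.01,0,-0.22,0,-0.2,0]]]'

```text
time: 7.35
ee_pos: [0.5769, 0.0114, 0.1849]
ee_rot: [-1.488, 0.688, -1.433]
ft_force: [3.8, 1.5, -0.1]
width: 0.0005
```

Run:
```python
from h import *
show()
```

```text
t 7.35 F [ 3.8  1.5 -0.1] q [ 0.5   0.58 -0.31  1.7  -0.56  1.13 -0.94] {'yoke_mm': array([-3.9, 64.2, -1.7]), 'r': 64.3, 'th': 3.5, 'ori': 5.4, 'tilt': array([ 0.005, -0.006, -1.   ])}
```

Request:
carry_out --moves '[[[0,0.0,0,-0.23,0,-0.2,0],[0,0,0,-0.23,0,-0.2,0],[0,0,0,-0.23,0,-0.21,0],[0,0.01,0,-0.23,0,-0.21,0],[0,0.01,0,-0.23,0,-0.21,0]]]'

```text
time: 7.85
ee_pos: [0.5448, 0.0027, 0.1783]
ee_rot: [-1.125, 0.547, -0.821]
ft_force: [4.3, 0.6, 0.7]
width: 0.0007
```

Request:
carry_out --moves '[[[0,0.0,0,-0.22,0,-0.2,0],[0,0.01,0,-0.2,0,-0.2,0],[0,0,0,0,0,0,0]]]'

```text
time: 8.15
ee_pos: [0.5339, -0.0041, 0.1724]
ee_rot: [-1.031, 0.456, -0.624]
ft_force: [-0.8, -0.4, -0.0]
width: 0.0005
```

Run:
```python
from h import *
show()
```

```text
t 8.15 F [-0.8 -0.4 -0. ] q [ 0.67  0.58 -0.49  1.79 -0.47  1.06 -0.25] {'yoke_mm': array([-47.2,  44.7,  -1.7]), 'r': 65.0, 'th': 46.5, 'ori': 46.1, 'tilt': array([ 0.003, -0.007, -1.   ])}
```

Request:
carry_out --moves '[[[0,0,0,0.08,0,0,0],[0,0,-0.8,0,0,0,0],[0,0,-1,0,0,0,0],[0,0,-0.3,0,0,0,0],[0,0,0,0,0,0,0]]]'

```text
time: 8.65
ee_pos: [0.5369, -0.0423, 0.2225]
ee_rot: [-1.033, 0.456, -0.628]
ft_force: [-0.9, 0.6, -1.0]
width: 0.0005
```

```bash
python3 look.py a4 top,wrist 5.533
python3 - <<'E'
from h import *
show(tgt(-27,.058))
E
```

```text
t 8.75 F [-1.1 -1.2 -0.8] q [ 0.71  0.54 -0.48  1.7  -0.45  1.21 -0.26] {'yoke_mm': array([-45.8,  48.2,  59.2]), 'r': 66.5, 'th': 43.6, 'ori': 45.9, 'tilt': array([ 0.001, -0.006, -1.   ])}
[0, 0.16, 0.0, 0.2, -0.0, 0.25, 0.0]
[0, 0.13, 0.0, 0.22, -0.0, 0.25, 0.0]
[0, 0.1, 0.01, 0.23, -0.0, 0.25, 0.0]
[0, 0.08, 0.0, 0.24, -0.0, 0.25, 0.0]
[0, 0.04, 0.01, 0.25, -0.0, 0.25, 0.0]
[0, 0.01, 0.0, 0.25, -0.0, 0.25, 0.0]
[0, -0.02, 0.01, 0.25, -0.0, 0.25, 0.0]
[0, -0.05, 0.0, 0.25, -0.0, 0.25, 0.0]
[0, -0.08, 0.01, 0.24, -0.0, 0.25, 0.0]
[0, -0.11, 0.0, 0.23, -0.0, 0.25, 0.0]
 -> {'yoke_mm': array([29.5, 58. , 58. ]), 'r': 65.1, 'th': -27.0, 'ori': -25.7, 'tilt': array([ 0.001, -0.006, -1.   ])} [ 0.611 -0.031  0.227]
```

View pics/a4_top.png

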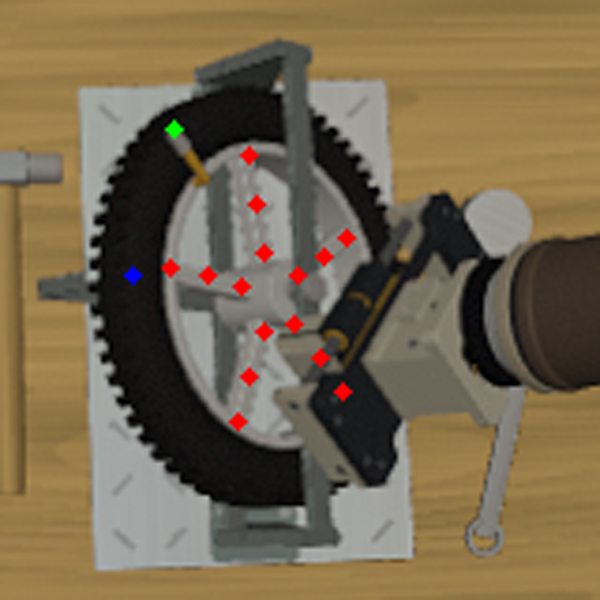

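View pics/a4_wrist.png

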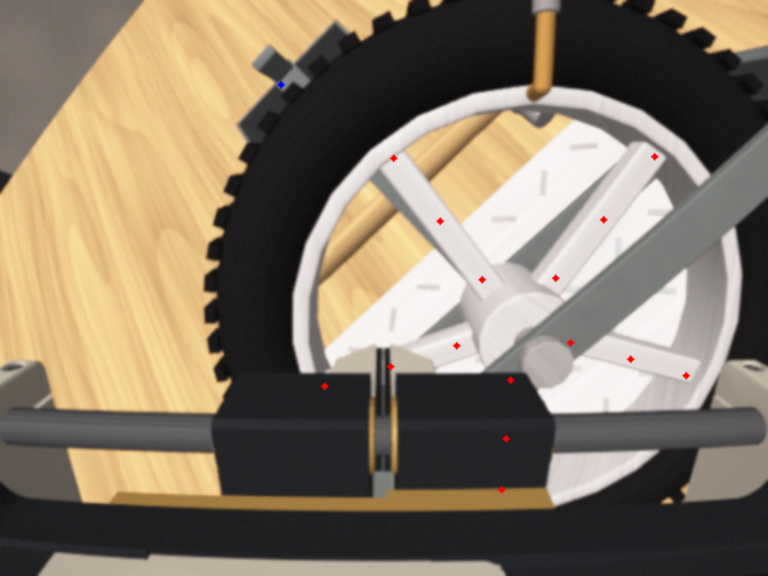

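Request:
carry_out --moves '[[[0,0.16,0,0.2,0,0.25,0],[0,0.13,0,0.22,0,0.25,0],[0,0.1,0,0.23,0,0.25,0],[0,0.08,0,0.24,0,0.25,0],[0,0.04,0,0.25,0,0.25,0]]]'

```text
time: 9.25
ee_pos: [0.5733, -0.0356, 0.224]
ee_rot: [-1.43, 0.681, -1.334]
ft_force: [0.2, -0.1, 0.8]
width: 0.0008
```

Request:
carry_out --moves '[[[0,0.01,0,0.25,0,0.25,0],[0,-0.02,0,0.25,0,0.25,0],[0,-0.05,0,0.25,0,0.25,0],[0,-0.1,0,0.24,0,0.25,0],[0,-0.2,0,0.23,0,0.25,0]]]'

```text
time: 9.75
ee_pos: [0.6118, -0.0291, 0.2288]
ee_rot: [-1.92, 0.611, -2.121]
ft_force: [-0.1, -0.3, 0.2]
width: 0.0006
```

Run:
```python
from h import *
show(tgt(-29,.058),tgt(-29,-.003))
```

```text
t 9.75 F [-0.1 -0.3  0.2] q [ 0.44  0.59 -0.17  1.54 -0.59  1.31 -1.49] {'yoke_mm': array([30.4, 60.9, 58.3]), 'r': 68.1, 'th': -26.5, 'ori': -26.0, 'tilt': array([-0.   , -0.005, -1.   ])}
[0, 0.11, 0.01, 0.09, -0.0, 0.1, 0.01]
 -> {'yoke_mm': array([31.3, 56.8, 58. ]), 'r': 64.9, 'th': -28.9, 'ori': -28.9, 'tilt': array([ 0.002, -0.001, -1.   ])} [ 0.613 -0.032  0.226]
[0, -0.0, 0.68, 0.0, -0.0, 0.0, -0.0]
[0, -0.0, 0.68, 0.0, -0.0, 0.0, -0.0]
[0, -0.0, 0.67, 0.0, -0.0, 0.0, -0.0]
 -> {'yoke_mm': array([31.4, 56.7, -2.9]), 'r': 64.9, 'th': -29.0, 'ori': -28.9, 'tilt': array([ 0.002, -0.001, -1.   ])} [0.612 0.007 0.179]
```

Request:
carry_out --moves '[[[0,0.11,0,0.1,0,0.11,0],[0,0,0.68,0,0,0,0],[0,0,0.68,0,0,0,0],[0,0,0.7,0,0,0,0],[0,0,0,0,0,0,0]]]'

```text
time: 10.25
ee_pos: [0.611, 0.0095, 0.1773]
ee_rot: [-1.956, 0.594, -2.177]
ft_force: [0.3, -0.0, -0.7]
width: 0.0001
```

Request:
carry_out --moves '[[[0,0.0,0,-0.2,0,-0.19,0],[0,0.01,0,-0.2,0,-0.19,0],[0,0.01,0,-0.2,0,-0.19,0],[0,0.01,0,-0.2,0,-0.19,0],[0,0.01,0,-0.2,0,-0.19,0]]]'

```text
time: 10.75
ee_pos: [0.5851, 0.0119, 0.1857]
ee_rot: [-1.587, 0.692, -1.586]
ft_force: [3.1, 2.2, 0.1]
width: 0.0004
```

Run:
```python
from h import *
show()
```

```text
t 10.75 F [3.1 2.2 0.1] q [ 0.48  0.58 -0.3   1.68 -0.57  1.14 -1.06] {'yoke_mm': array([ 4.3, 64.9, -1.3]), 'r': 65.0, 'th': -3.8, 'ori': -1.3, 'tilt': array([ 0.004, -0.006, -1.   ])}
```

Request:
carry_out --moves '[[[0,0.0,0,-0.17,0,-0.14,0],[0,0,0,-0.14,0,-0.13,0],[0,0.0,0,-0.1,0,-0.09,0],[0,0,0,-0.05,0,-0.05,0],[0,0,0,0,0,0,0]]]'

```text
time: 11.25
ee_pos: [0.5709, 0.0109, 0.1849]
ee_rot: [-1.423, 0.679, -1.327]
ft_force: [1.9, 1.7, 1.9]
width: 0.0006
```

```bash
python3 - <<'E'
from h import *
show()
E
python3 look.py a5 top,scene 6.15
```

```text
t 11.25 F [1.9 1.7 1.9] q [ 0.53  0.58 -0.35  1.71 -0.54  1.12 -0.87] {'yoke_mm': array([-9.9, 63.8, -1.4]), 'r': 64.6, 'th': 8.9, 'ori': 10.2, 'tilt': array([ 0.003, -0.006, -1.   ])}
```

View pics/a5_top.png

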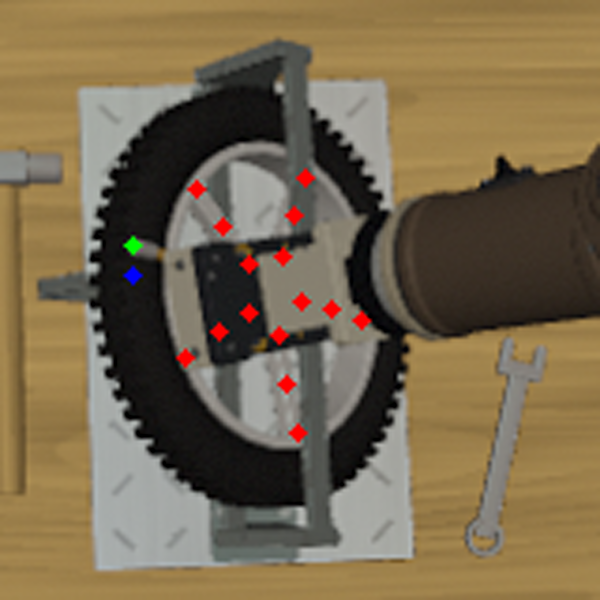

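View pics/a5_scene.png

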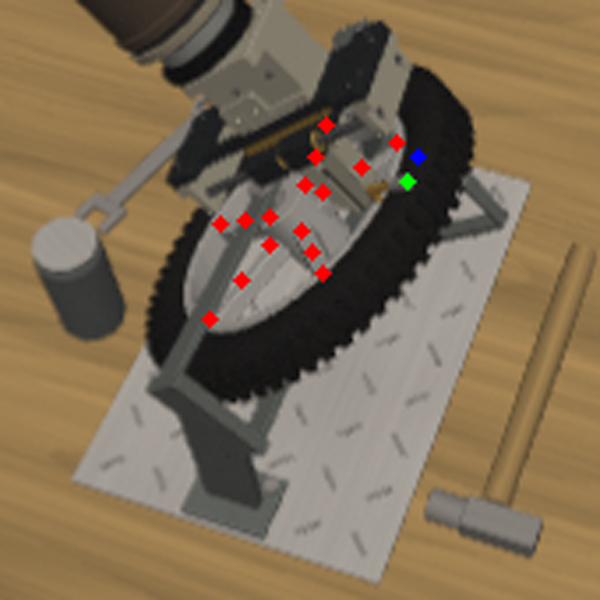

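Request:
carry_out --moves '[[[0,0,0,-0.05,0,-0.04,0],[0,0,0,-0.05,0,-0.04,0],[0,0,0,-0.04,0,-0.03,0],[0,0,0,-0.03,0,-0.02,0],[0,0,0,0,0,0,0]]]'

```text
time: 11.85
ee_pos: [0.5655, 0.0099, 0.1838]
ee_rot: [-1.373, 0.667, -1.246]
ft_force: [1.6, 0.8, 1.9]
width: 0.0006
```

```bash
cat > zoom.py <<'E'
import sys
from h import *
from cell import capture
from cell import camera_model
out=[]
for n in('top','scene'):
    im=capture(n)[:,:,::-1].copy()
    u=proj(n,Y(p,[[0,.15,.029]]))[0]; c=np.round(u).astype(int)
    cr=im[c[1]-18:c[1]+18,c[0]-18:c[0]+18]
    z=cv2.resize(cr,(396,396),interpolation=cv2.INTER_CUBIC)
    out.append(z.copy())
    # predicted for angles -10..10 deg
    for d,col in((-10,(0,0,255)),(-5,(0,255,255)),(0,(255,0,0)),(5,(0,255,0))):
        a=np.radians(d)
        v=proj(n,Y(p,[[-.15*np.sin(a),.15*np.cos(a),.029],[-.11*np.sin(a),.11*np.cos(a),.029]]))
        v=(v-c+18+.5)*11
        cv2.line(z,tuple(int(x) for x in v[0]),tuple(int(x) for x in v[1]),col,1)
    out[-1]=np.hstack([out[-1],z])
cv2.imwrite(f'pics/{sys.argv[1]}.png',cv2.resize(np.vstack(out),(600,600)))
E
python3 zoom.py z1;  python3 - <<'E'
from h import *
show()
E
```

```text
t 11.95 F [1.1 0.3 1.9] q [ 0.54  0.57 -0.37  1.72 -0.54  1.11 -0.8 ] {'yoke_mm': array([-15.3,  62.4,  -1.7]), 'r': 64.3, 'th': 13.8, 'ori': 13.9, 'tilt': array([ 0.002, -0.006, -1.   ])}
```

View pics/z1.png

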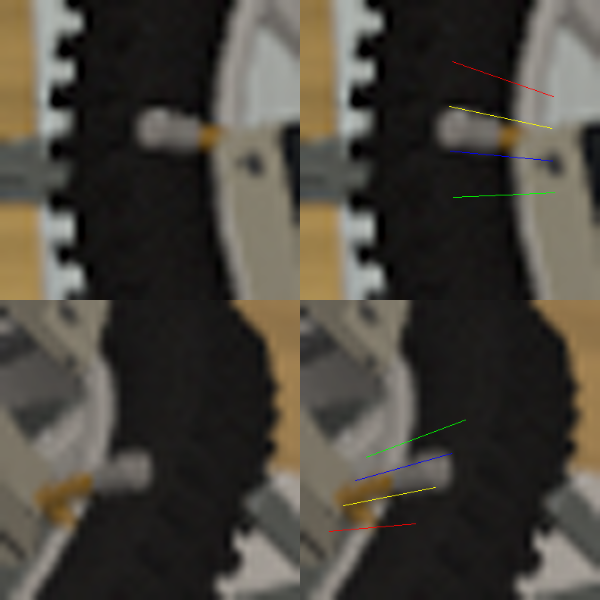

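Request:
carry_out --moves '[[[0,0,0,-0.03,0,-0.03,0],[0,0,0,-0.03,0,-0.02,0],[0,0,0,-0.03,0,-0.02,0],[0,0,0,0,0,0,0]]]'

```text
time: 12.35
ee_pos: [0.5629, 0.0093, 0.1834]
ee_rot: [-1.346, 0.66, -1.202]
ft_force: [1.8, 0.9, 1.7]
width: 0.0002
```

```bash
python3 zoom.py z2;  python3 - <<'E'
from h import *
show()
E
```

```text
t 12.45 F [ 0.4 -0.1  2.7] q [ 0.55  0.57 -0.38  1.73 -0.53  1.11 -0.77] {'yoke_mm': array([-17.9,  61.7,  -1.7]), 'r': 64.2, 'th': 16.2, 'ori': 15.9, 'tilt': array([ 0.002, -0.006, -1.   ])}
```

View pics/z2.png

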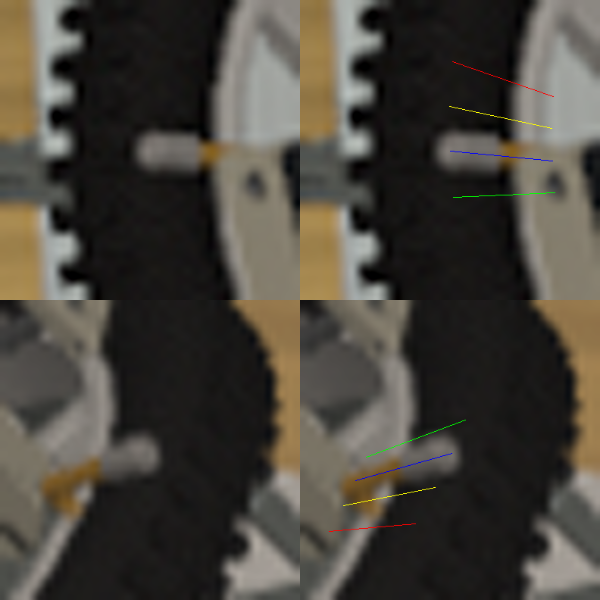

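Request:
carry_out --moves '[[[0,0,0,0.08,0,0,0],[0,0,-0.5,0.02,0,0,0],[0,0,-1,0,0,0,0],[0,0,-1,0,0,0,0],[0,0,-1,0,0,0,0]]]'

```text
time: 12.95
ee_pos: [0.5661, -0.0576, 0.2652]
ee_rot: [-1.348, 0.661, -1.203]
ft_force: [0.8, -0.9, 0.1]
width: 0.0004
```

Request:
carry_out --moves '[[[0,0,-1,0,0,0,0],[0,0,-1,0,0,0,0],[0,0,-1,0,0,0,0],[0,0,-1,0,0,0,0],[0,0,0,0,0,0,0]]]'

```text
time: 13.45
ee_pos: [0.5682, -0.1368, 0.3591]
ee_rot: [-1.344, 0.656, -1.205]
ft_force: [-0.1, -0.1, -0.7]
width: 0.0003
```

```bash
python3 zoom.py z3; python3 look.py a6 top,wrist 6.2832;  python3 - <<'E'
from h import *
show()
E
```

```text
t 13.65 F [ 0.   1.2 -0.3] q [ 0.68  0.52 -0.31  1.34 -0.48  1.6  -0.83] {'yoke_mm': array([-15.9,  64.2, 221.8]), 'r': 66.1, 'th': 13.9, 'ori': 15.9, 'tilt': array([-0.   , -0.005, -1.   ])}
```

View pics/z3.png

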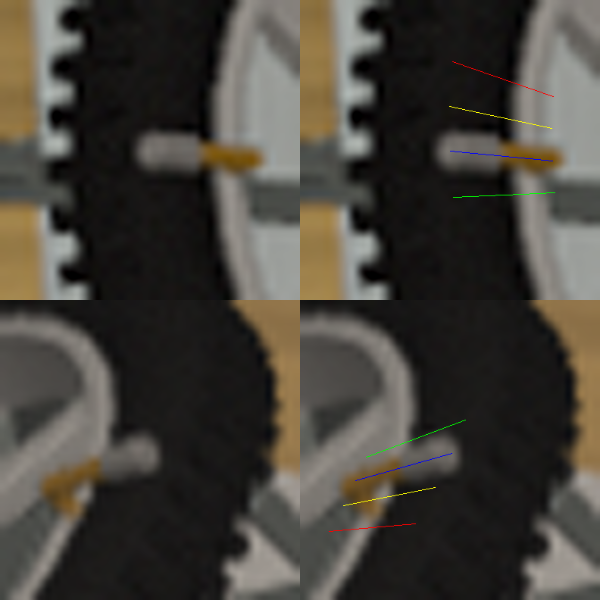

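View pics/a6_top.png

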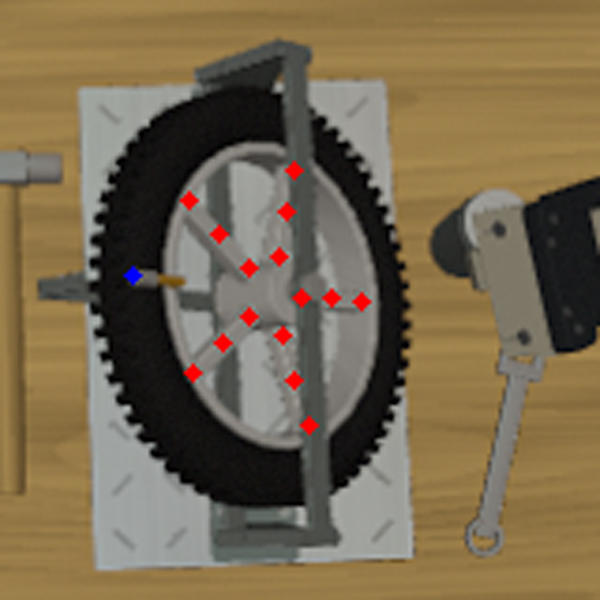

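View pics/a6_wrist.png

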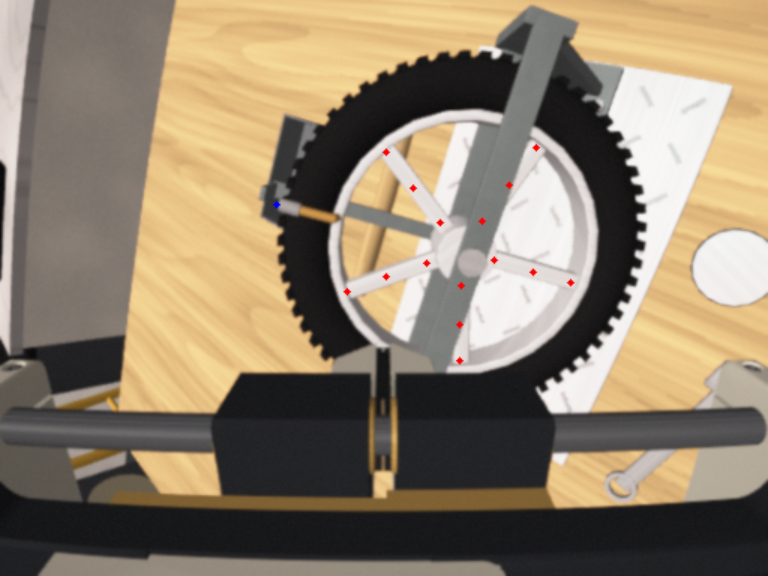

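```bash
python3 -c "
from cell import *
print(sign_off())"
```

```text
the job is handed in; nothing more can be done
None
```

The valve stem now points straight up at the top tab, and I have handed the job in at about 13.7 s.

- **How it was turned:** I turned the wheel counter-clockwise from about 3.19 rad. It took three pushes, each on a different spoke in the upper half, with the closed fingertips. I drew the fingers right out in front of the wheel after each push. The force readings I took stayed under about 6 N.
- **Valve position:** In the last top and scene pictures, taken with the arm withdrawn, the valve tip sits on the projected top mark. In the top view the whole stem lies along the 12 o'clock line. In the scene view the stem's inner end is slightly off that line. That puts the wheel within about 0.6 deg of straight up. The wrist view also shows the stem pointing at the tab.
- **Clearance and bystanders:** The fingertip is about 0.22 m in front of the wheel and the force reading is near zero. As far as the last pictures show them, the hammer, wrench and can have not moved. The tray was out of frame after the first pictures, so I did not check it again, but the arm never went near it.

No check failed. The one disagreement was that the wheel ended 4 to 6 deg further round after the first push than the finger position implied. I measured it again from the pictures before carrying on.

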